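Show the sample's red dot to the microscope with the mirror

ROBOT

A 7-joint arm with a two-finger parallel gripper is mounted at the origin on the work surface. World frame = base frame: x ahead of the robot, y to its left, z up, the work surface at z = 0. Lengths are in m, angles in rad, forces in N, time in s.
With the tool pointing down it reaches from about 0.4 to 0.85 m from the base axis. Payload 10.4 kg.
Tool frame: the origin (TCP) lies between the finger pads; the fingertips stand 11 mm ahead of it and the grasp point (between the pads) lies 8 mm behind it (ctrl.tip_reach is the distance from the TCP to the fingertips, in m); z points along the fingers, x is the direction in which the jaws open and shut, and the axes are right-handed (so a half turn about z gives the same grasp; the last joint's range is limited). The gripper opens to 85 mm and grips with 20 to 120 N. Pads are 22 mm wide; open, the fingers measure 114 mm over their backs; the gripper's body (76 mm by 85 mm) begins 54 mm behind the grasp point. The pads swing forward as they close: fully open they stand 13 mm farther back than shut.
Start: joints at [1.095, 0.332, -0.065, 1.46, 0.022, 1.35, -0.088], TCP at [0.273, -0.562, 0.242] pointing down, gripper open.
Joint ranges: [-2.6, 2.6], [-0.5, 2.12], [-1.47, 1.34], [0.16, 2.42], [-1.27, 4.41], [0.06, 2.06], [-2.6, 2.6]. Speed limits (rad/s): [2.22, 2.22, 2.79, 2.79, 3.14, 3.14, 3.14].

INTERFACE

Orientations are given as a unit quaternion [w, x, y, z].
In Python, from plant import sensors, get_image, calibration, order, ctrl gives the robot as it stands. The module is installed in compiled form; this text tells all that it offers.
- The arm moves only by the tool servo_tool, never from a script. Its arguments are lists of equal length, an entry for each row: "grip": the finger opening in mm, from 0 to 85.4; "offset": the shift along the world's x, y, z in units of 10 cm (1.0 is 10 cm), a list of three; "dr": the turn, a rotation vector about the world's x, y, z in units of 360 degrees (1.0 is 360 degrees), a list of three. A call has 1 to 12 rows; each row is the pose to reach, as a shift and turn from the pose commanded when the call began, turning the shorter way round; what a row does not reach only later rows make up. A row lasts 1/12 s, in which the tool goes at most 41.7 mm and 7.16 degrees, less where a joint would pass 70% of its speed; a pose out of reach is approached as far as the arm can. A call with a number of a shift or a turn outside -1 to 1 is refused whole. A call with a gripper value outside its range is refused whole. The fingers move at their own pace and stop on an object; the grip force is fixed at half the most. Time passes only in rows, so rows that repeat a pose let the fingers close. It gives the time, the measured TCP pose, the force and the opening at its end, in the units of the state.
- sensors.get_obs(): the state, without advancing time (a new reading comes with each control period).
- get_image(name): name is "scene" or "side" or "wrist"; returns the picture (480x640x3 uint8, red, green, blue); there is no depth.
- calibration(name): a dict with "mtx" (3x3 intrinsics, pixels), "view" (4x4, takes a point from world to camera coordinates). Camera axes: x right, y up, looking along -z (the intrinsics and any distortion apply to the point x, -y, -z); pixel columns grow to the right and rows downward; lengths in m; the calibration is good to about 2 mm. A picture is of the moment at which its call begins: read the wrist's pose just before it. calibration takes no time and is no camera call; for the wrist camera it gives the pose at the moment of the call.
- order.hand_in(): hands the job in, once; it reports no verdict.
The state is a dict: "t": time; "q": joint angles; "dq": joint speeds; "joint_torque": joint torques, N m; "tcp_pos": TCP position; "ee_rot": TCP orientation; "wrist_force": force on the tool from outside, world axes, zero at the start; "torque": the same for the moment, N m; "grip_width": opening from 0.0 (shut) to 1.0 (fully open).
Only numpy, scipy, OpenCV 4.12 (cv2) and the standard library are available. Lean on these libraries where they do the work, as an engineer would, in place of code of your own. Each camera call takes 0.05 s, during which the arm holds its last target.

TASK

Stand the wooden sample block upright on the desk, midway between the two amber jars, with its red dot squarely facing the mirror. Then turn the spring-loaded mirror by its yellow grip until the microscope sees the centre of the red dot reflected in it, and finish while still holding the mirror at that angle, because it springs back if let go. Leave the jars, the cup and the tape roll where they are.

Things in the scene. Friction and masses are not known exactly. Their poses are not given: they have to be found in the camera images.
- block_center (a point): Centre of the loose wooden sample block (30 mm deep along its x, 40 mm wide along its y, 75 mm tall along z; about 80 g), 37.5 mm above its underside. It starts standing on the desk. Its -x face carries the red dot; a red stripe 8 mm wide along the top edge, above the dot, shows which side that is from above. It is easily gripped from above across its 30 mm depth.
- dot (a point): Centre of the red dot (20 mm across) on the block's -x face: 15 mm in front of the block's axis and 50 mm above its underside. Axes as the block's: the dot looks along -x.
- jar_a: Loose amber glass jar with a white cap and a blank white label, 44 mm in diameter, 60 mm tall, 200 g; origin at the centre of its underside. Its own +y axis points at the other jar, 150 mm away centre to centre.
- jar_b: The second amber jar, same as jar_a; origin at the centre of its underside.
- rig: Fixed inspection rig: dark base plate 8 mm thick, 90 mm wide, from 45 mm behind to 290 mm ahead of the mirror's axis along the rig's x; origin on the desk exactly under the mirror's vertical turning axis. The rig's +x axis points from the mirror to the microscope, a black cylinder of 34 mm diameter lying along x at 50 mm height from 108 to 217 mm out (top at 67 mm); a column 140 mm tall stands at 260 mm.
- lens (a point): Front of the microscope's lens, on the rig's x axis, 108 mm from the mirror's axis and 50 mm above the desk. It looks along the rig's -x straight at the mirror's axis.
- mirror (a joint): Angle of the mirror in rad, 0 to 1.4, anticlockwise positive seen from above. At 0 the mirror faces the microscope squarely (its normal along the rig's +x); at q its normal is turned q anticlockwise from there, and the reflected line of sight is turned 2q. A spring (0.08 N m/rad, about 0.03 N m at 0 and 0.10 N m at 0.8 rad) always pulls it back to 0, where it starts.
- mirror_face (a point): Centre of the mirror's reflecting face, on the turning axis (the face contains the axis), 50 mm above the desk. The point turns with the mirror; its +x is the mirror's normal, out of the face. The glass is 52 mm wide and 56 mm tall in a black frame that reaches 9 mm behind the face and up to 82 mm above the desk.
- mirror_grip (a point): Centre of the yellow grip on top of the mirror, on the turning axis, 102 mm above the desk: an upright bar 14 mm thick along the mirror's normal (point x), 36 mm long along the mirror's width (point y), from 80 to 122 mm above the desk. Grip it from above across its thickness and turn it about the vertical.
- sight: White pointer disc (72 mm across) under the mirror with an orange needle reaching 65 mm from the axis, geared to the mirror so that it turns twice as far: the needle (+x axis) always points along the microscope's line of sight after reflection, along the rig's +x when the mirror is at 0. Origin on the mirror's axis 50 mm above the desk; the disc itself lies just above the base plate. The mirror is to be turned and held by its grip, not by this disc.
- cup: Bystander: white ceramic cup, 68 mm in diameter, 70 mm tall; origin at the centre of its underside.
- tape: Bystander: blue tape roll lying flat, 72 mm in diameter, 22 mm tall; origin at the centre of its underside.
Not all that is in view belongs to the job. There is more than one size of the part that bears block_center; the job needs the middle-sized.

How it is judged:
By the outcome, as a careful person would: the job done as asked, in the order asked, and still so for the second after the job is handed in, while the arm keeps its last pose, push and grip.
It also fails if it takes over 51 s, if anything falls off the work surface, if the arm or the gripper's body presses on something with over 40 N, if the wrist force passes 120 N, or if a joint passes its speed limit or range.

## Working session

There is one attempt and no reset: what is moved stays moved. The work goes in short steps, Python scripts to look and compute and a tool call to move; the robot and the scene stay as the last step left them, time stands still between calls to the robot, and variables do not carry over. Pictures are saved under pics/ and viewed, and the job is handed in when it is done.

Besides the shell and the picture viewer there is one more tool, called after "Request:" by a JSON object that holds its "op" and its "data". servo_tool: Moves the arm, as the interface text tells. Its arguments: {"type":"object","properties":{"grip":{"type":"array","items":{"type":"number"}},"offset":{"type":"array","items":{"type":"array","items":{"type":"number","minimum":-1,"maximum":1}}},"dr":{"type":"array","items":{"type":"array","items":{"type":"number","minimum":-1,"maximum":1}}}},"required":["grip","offset","dr"]}

```bash
mkdir -p pics; cat > h.py <<'E'
import numpy as np, cv2
from plant import sensors,get_image,calibration,order,ctrl
def save(n,f):
    im=get_image(n); cv2.imwrite(f,im[:,:,::-1]); return im
def proj(c,P):
    M=np.array(c['view']);K=np.array(c['mtx']);P=np.atleast_2d(P)
    p=P@M[:3,:3].T+M[:3,3]; p=p*[1,-1,-1]; u=p@K.T; return u[:,:2]/u[:,2:]
def ray(c,uv):
    M=np.array(c['view']);K=np.array(c['mtx'])
    d=np.linalg.solve(K,[uv[0],uv[1],1])*[1,-1,-1]
    R=M[:3,:3]; return -R.T@M[:3,3], R.T@d
def plane(c,uv,z):
    o,d=ray(c,uv); return o+d*(z-o[2])/d[2]
E
python3 - <<'E'
from h import *
for n in ['scene','side','wrist']:
    c=calibration(n); save(n,f'pics/{n}0.png'); o,d=ray(c,(320,240)); print(n,c.keys(),o.round(3),(d/np.linalg.norm(d)).round(2),np.array(c['mtx']).round(1).tolist())
s=sensors.get_obs(); print(s['t'],s['tcp_pos'],s['ee_rot'],s['wrist_force'],s['grip_width'])
E
```

```text
scene dict_keys(['mtx', 'view']) [ 1.121 -0.2    0.941] [-0.56  0.22 -0.8 ] [[560.7, 0.0, 319.5], [0.0, 560.7, 238.9], [0.0, 0.0, 1.0]]
side dict_keys(['mtx', 'view']) [0.237 0.528 0.78 ] [ 0.31 -0.58 -0.76] [[477.5, 0.0, 320.6], [0.0, 477.5, 247.8], [0.0, 0.0, 1.0]]
wrist dict_keys(['mtx', 'view']) [ 0.349 -0.526  0.373] [-0.29 -0.13 -0.95] [[432.1, 0.0, 325.1], [0.0, 432.1, 242.5], [0.0, 0.0, 1.0]]
0.15 [ 0.27333035 -0.56176252  0.24170196] [-2.69697143e-04  8.47804469e-01 -5.30308671e-01 -4.73009413e-04] [ 0.4300833   0.29817273 -0.43489588] 1.0006644020041011
```

View pics/scene0.png

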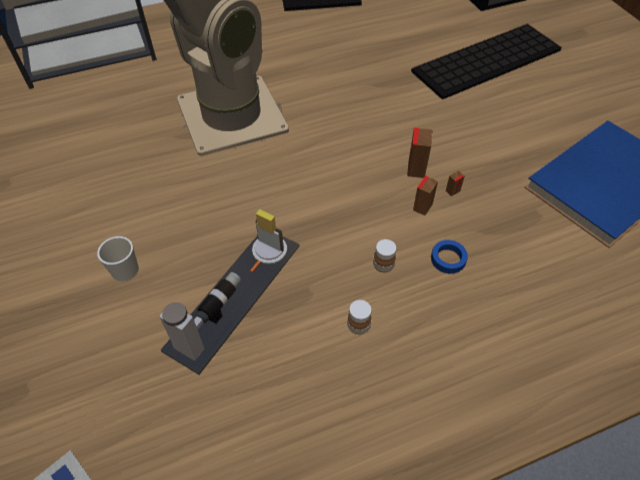

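View pics/side0.png

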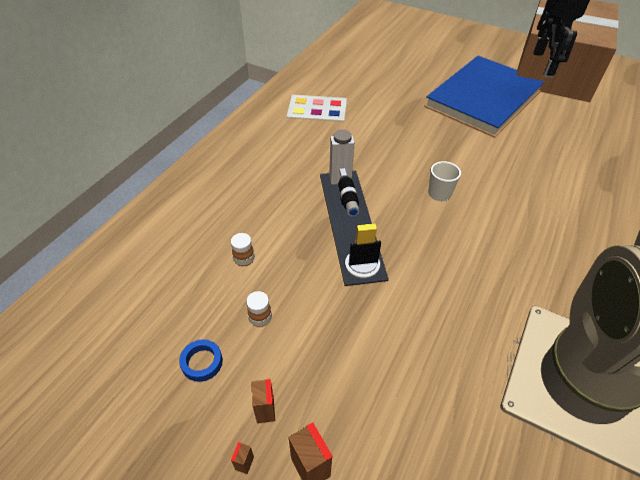

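View pics/wrist0.png

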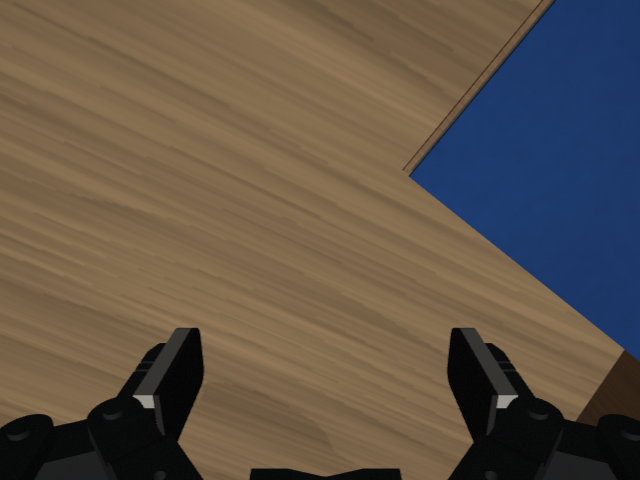

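Candidates for the block: scene (420,152) large, (426,195) middle, (455,183) small; in the side view (311,453), (263,400), (242,458). I take the middle one, at scene (426,195) and side (263,400). Next are close crops.

```bash
python3 - <<'E'
import cv2,numpy as np
a=cv2.imread('pics/scene0.png');b=cv2.imread('pics/side0.png')
c1=cv2.resize(a[120:220,390:490],None,fx=4,fy=4,interpolation=2)
c2=cv2.resize(b[370:470,220:320],None,fx=4,fy=4,interpolation=2)
c3=cv2.resize(a[200:275,235:310],(400,200*2),interpolation=2)[:200*2]
cv2.imwrite('pics/c1.png',np.hstack([c1,c2]))
c4=cv2.resize(b[215:290,330:405],(400,400),interpolation=2)
cv2.imwrite('pics/c2.png',np.hstack([c3,c4]))
E
```

```text
(no output)
```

View pics/c1.png

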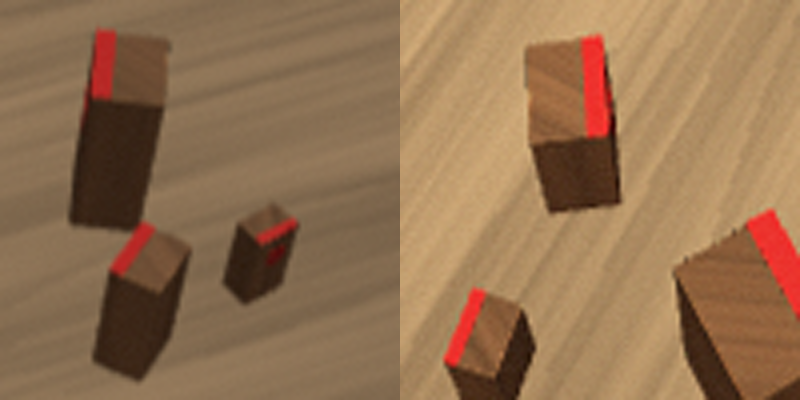

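View pics/c2.png

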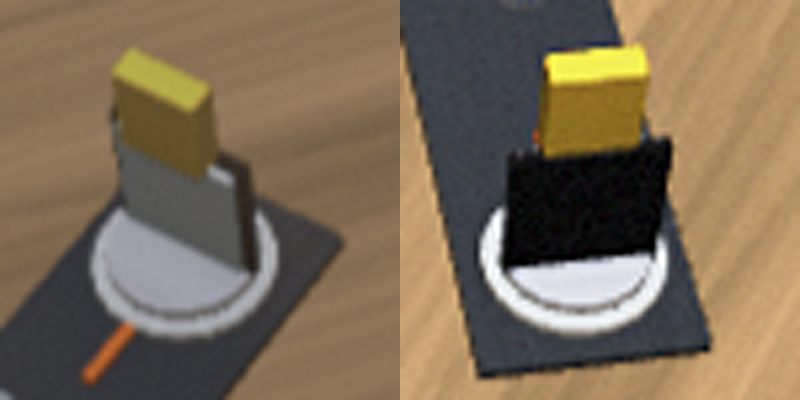

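```bash
python3 - <<'E'
from h import *
C={n:calibration(n) for n in('scene','side')}
def pts(n,off,s,L): return [((u+.5)/s+off[0]-.5,(v+.5)/s+off[1]-.5) for u,v in L]
def show(name,n,P,z):
    W=np.array([plane(C[n],p,z)[:2] for p in P]); m=W.mean(0)
    print(name,n,'c',m.round(4),'pts',W.round(3).tolist(),'edges',np.linalg.norm(W-np.roll(W,-1,0),axis=1).round(4),'ang',np.degrees(np.arctan2(*(np.roll(W,-1,0)-W).T[::-1])).round(1)); return m
show('blk','scene',pts('s',(390,120),4,[(148,223),(190,245),(153,290),(110,272)]),.075)
show('blk','side',pts('s',(220,370),4,[(126,45),(202,36),(212,136),(132,144)]),.075)
show('grip','scene',pts('s',(235,200),5.333,[(132,47),(213,88),(207,110),(113,70)]),.122)
show('grip','side',pts('s',(330,215),5.333,[(146,55),(245,46),(250,74),(143,84)]),.122)
# small, large
show('large','scene',pts('s',(390,120),4,[(97,30),(168,40),(163,103),(92,97)]),.11)
show('small','scene',pts('s',(390,120),4,[(272,203),(298,222),(258,243),(239,224)]),.05)
for n,J in (('scene',[(386,247),(360,310)]),('side',[(242,241),(258,301)])):
    im=cv2.imread(f'pics/{n}0.png'); hsv=cv2.cvtColor(im,cv2.COLOR_BGR2HSV)
    for j in J:
        x,y=j;sub=hsv[y-25:y+35,x-25:x+25]
        m=((sub[...,1]<50)&(sub[...,2]>110)).astype(np.uint8)
        k,lab,st,ce=cv2.connectedComponentsWithStats(m); 
        for i in range(1,k):
            if st[i,4]>30: print(n,j,st[i],ce[i]+[x-25,y-25], plane(C[n],ce[i]+[x-25,y-25],.053))
    s=cv2.resize(np.vstack([im[J[0][1]-30:J[0][1]+30,J[0][0]-30:J[0][0]+30],im[J[1][1]-30:J[1][1]+30,J[1][0]-30:J[1][0]+30]]),None,fx=5,fy=5,interpolation=2)
    cv2.imwrite(f'pics/j_{n}.png',s)
cv2.imwrite('pics/j.png',np.hstack([cv2.imread(f'pics/j_{n}.png') for n in C]))
a=cv2.imread('pics/scene0.png');b=cv2.imread('pics/side0.png')
cv2.imwrite('pics/rig.png',np.hstack([cv2.resize(a[190:380,155:310],(400,490),interpolation=2),cv2.resize(b[120:290,300:400],(350,595),interpolation=2)[:490]]))
E
```

```text
blk scene c [0.4582 0.3011] pts [[0.436, 0.312], [0.458, 0.325], [0.479, 0.291], [0.46, 0.277]] edges [0.0258 0.0391 0.0244 0.0422] ang [  29.9  -57.9 -143.   124. ]
blk side c [0.4555 0.3032] pts [[0.48, 0.296], [0.456, 0.278], [0.431, 0.311], [0.456, 0.328]] edges [0.0296 0.0406 0.0301 0.0399] ang [-143.9  127.8   34.7  -52.8]
grip scene c [ 0.4486 -0.0473] pts [[0.43, -0.054], [0.459, -0.033], [0.468, -0.038], [0.438, -0.064]] edges [0.0357 0.0102 0.0392 0.0123] ang [  35.6  -30.9 -140.   128.7]
grip side c [ 0.4461 -0.0466] pts [[0.464, -0.042], [0.435, -0.063], [0.428, -0.052], [0.458, -0.029]] edges [0.0355 0.0134 0.038  0.0139] ang [-143.9  121.9   36.2  -68.5]
large scene c [0.3576 0.3372] pts [[0.325, 0.334], [0.346, 0.367], [0.389, 0.34], [0.371, 0.307]] edges [0.0387 0.0501 0.0376 0.0534] ang [  55.9  -31.6 -119.1  149.6]
small scene c [0.4404 0.3864] pts [[0.428, 0.397], [0.446, 0.402], [0.452, 0.374], [0.435, 0.372]] edges [0.0188 0.0286 0.0164 0.0257] ang [  18.1  -78.9 -171.4  106. ]
scene (386, 247) [ 15  17  21  17 280] [385.69642857 247.11428571] [0.55996699 0.15787902 0.053     ]
scene (360, 310) [ 14  15  23  20 351] [360.002849   309.13105413] [0.6686943  0.05367561 0.053     ]
side (242, 241) [ 14  17  20  19 315] [240.66031746 241.94285714] [0.67098875 0.05342945 0.053     ]
side (258, 301) [ 14  15  22  23 394] [257.41878173 301.77918782] [0.56246682 0.15685408 0.053     ]
```

View pics/j.png

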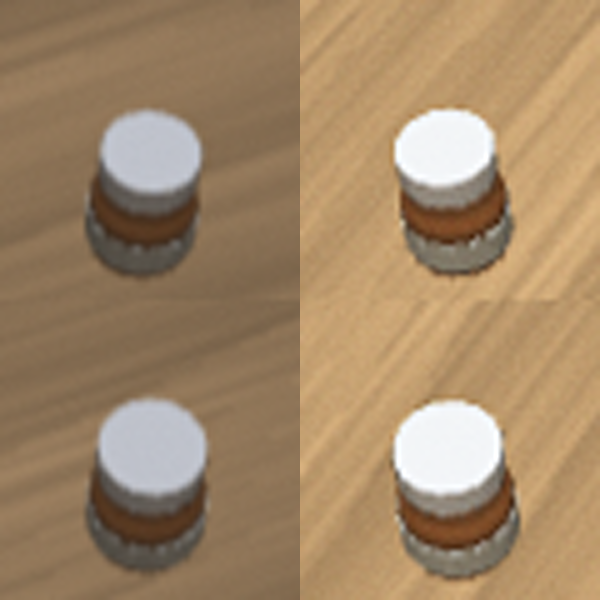

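View pics/rig.png

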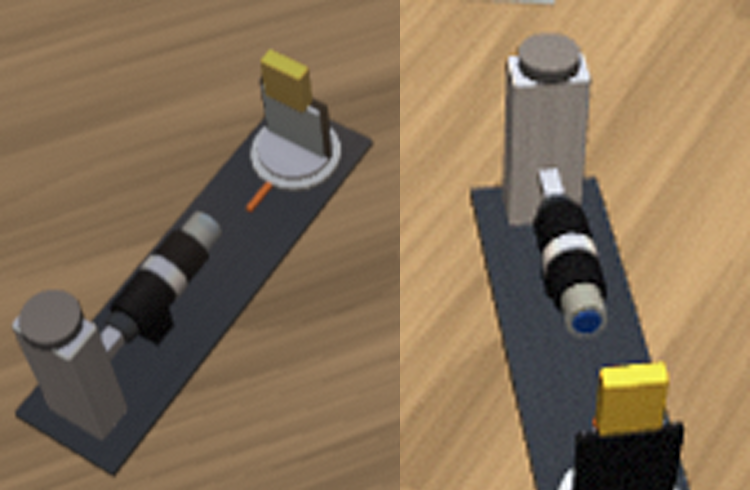

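```bash
python3 - <<'E'
from h import *
C={n:calibration(n) for n in('scene','side')}
f=lambda s,o,L:[((u+.5)/s+o[0]-.5,(v+.5)/s+o[1]-.5) for u,v in L]
A=[plane(C['scene'],p,.008)[:2] for p in f(2.58,(155,190),[(372,143),(112,474),(17,412)])]
B=[plane(C['side'],p,.008)[:2] for p in f(3.5,(300,120),[(71,190),(196,180)])+f(5.333,(330,215),[(309,347),(80,376)])]
for W in(A,B):
    W=np.array(W);d=np.roll(W,-1,0)-W;print(W.round(4).tolist(),np.linalg.norm(d,axis=1).round(4),np.degrees(np.arctan2(d[:,1],d[:,0])).round(1))
# ellipses of caps & disc
for n,J in (('scene',[(386,247),(360,310)]),('side',[(258,301),(242,241)])):
    im=cv2.imread(f'pics/{n}0.png');g=cv2.cvtColor(im,cv2.COLOR_BGR2HSV)
    for x,y in J:
        s=g[y-25:y+35,x-25:x+25]; v=s[...,2].astype(int); 
        top=v[s[...,1]<50].max()
        m=((s[...,1]<50)&(v>top*0.85)).astype(np.uint8)
        k,l,st,ce=cv2.connectedComponentsWithStats(m);i=1+st[1:,4].argmax()
        print(n,st[i],ce[i]+[x-25,y-25],plane(C[n],ce[i]+[x-25,y-25],.06).round(4))
E
```

```text
[[0.4596, 0.0115], [0.6579, -0.2528], [0.5875, -0.3035]] [0.3304 0.0869 0.34  ] [ -53.1 -144.2  112.1]
[[0.6548, -0.2489], [0.5837, -0.3006], [0.3842, -0.0363], [0.4535, 0.0173]] [0.088  0.3312 0.0876 0.3338] [-144.   127.    37.8  -52.9]
scene [ 16  17  19  16 237] [385.7721519  246.89873418] [0.564  0.1554 0.06  ]
scene [ 15  15  21  19 305] [360.00655738 308.8557377 ] [0.6717 0.0519 0.06  ]
side [ 14  15  21  19 310] [257.03870968 299.92258065] [0.5621 0.1574 0.06  ]
side [ 14  17  20  15 234] [240.36752137 239.9017094 ] [0.6704 0.0539 0.06  ]
```

Request:
{"op": "servo_tool", "data": {"grip": [85, 85, 85], "offset": [[0.6, 1, 0], [0.6, 1, 0], [0.6, 1, 0]], "dr": [[0, 0, 0.04], [0, 0, 0.04], [0, 0, 0.04]]}}

```text
t: 0.4
tcp_pos: [0.3347, -0.4596, 0.2419]
ee_rot: [-0.0, 0.909, -0.416, -0.0]
wrist_force: [0.6, -0.0, 0.7]
grip_width: 0.997
```

Request:
{"op": "servo_tool", "data": {"grip": [85, 85, 85], "offset": [[0.6, 1, 0], [0.6, 1, 0], [0.6, 1, 0]], "dr": [[0, 0, 0.04], [0, 0, 0.04], [0, 0, 0.04]]}}

```text
t: 0.65
tcp_pos: [0.3949, -0.3589, 0.2423]
ee_rot: [-0.0, 0.955, -0.298, 0.0]
wrist_force: [1.0, -0.8, 0.3]
grip_width: 0.993
```

Request:
{"op": "servo_tool", "data": {"grip": [85, 85, 85], "offset": [[0.5, 1, 0], [0.5, 1, 0], [0.5, 1, 0]], "dr": [[0, 0, 0.04], [0, 0, 0.04], [0, 0, 0.04]]}}

```text
t: 0.9
tcp_pos: [0.4449, -0.258, 0.2424]
ee_rot: [-0.0, 0.984, -0.175, 0.0]
wrist_force: [0.6, 0.5, 0.7]
grip_width: 0.998
```

Request:
{"op": "servo_tool", "data": {"grip": [85, 85, 85], "offset": [[0.2, 1, 0], [0.2, 1, 0], [0.2, 1, 0]], "dr": [[0, 0, 0.04], [0, 0, 0.04], [0, 0, 0.04]]}}

```text
t: 1.15
tcp_pos: [0.4644, -0.1563, 0.2424]
ee_rot: [-0.001, 0.999, -0.05, 0.0]
wrist_force: [0.4, 1.2, 1.2]
grip_width: 0.992
```

Request:
{"op": "servo_tool", "data": {"grip": [85, 85, 85], "offset": [[0, 1, 0], [0, 1, 0], [0, 1, 0]], "dr": [[0, 0, 0.04], [0, 0, 0.04], [0, 0, 0.04]]}}

```text
t: 1.4
tcp_pos: [0.4632, -0.0563, 0.2425]
ee_rot: [-0.0, 0.997, 0.076, 0.0]
wrist_force: [1.3, 0.7, 1.0]
grip_width: 0.993
```

```bash
python3 - <<'E'
from h import *
c=calibration('wrist'); save('wrist','pics/w1.png'); np.savez('pics/w1.npz',mtx=c['mtx'],view=c['view'])
print(ray(c,(320,240)))
E
```

```text
(array([0.45065992, 0.02602342, 0.37388113]), array([ 0.03745492, -0.31588822, -0.94814752]))
```

View pics/w1.png

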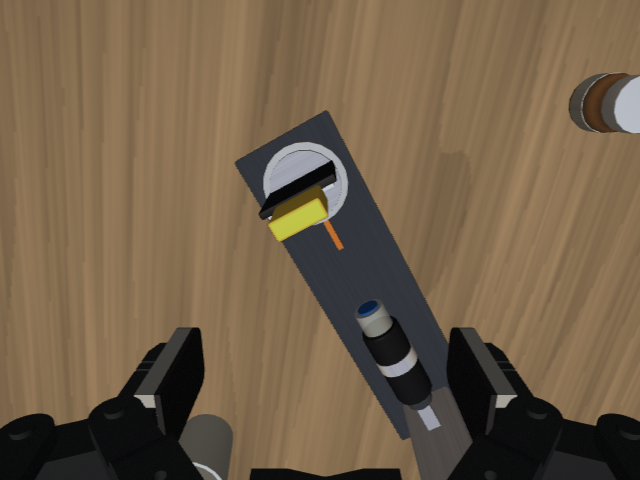

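Request:
{"op": "servo_tool", "data": {"grip": [85, 85, 85], "offset": [[0, 1, 0], [0, 1, 0], [0, 1, 0]], "dr": [[0, 0, 0.04], [0, 0, 0.04], [0, 0, 0.04]]}}

```text
t: 1.7
tcp_pos: [0.4628, 0.0432, 0.2426]
ee_rot: [-0.0, 0.98, 0.2, 0.0]
wrist_force: [-0.3, 0.6, 0.7]
grip_width: 0.998
```

Request:
{"op": "servo_tool", "data": {"grip": [85, 85, 85], "offset": [[0, 1, 0], [0, 1, 0], [0, 1, 0]], "dr": [[0, 0, 0.03], [0, 0, 0.03], [0, 0, 0.03]]}}

```text
t: 1.95
tcp_pos: [0.4624, 0.1434, 0.2427]
ee_rot: [-0.001, 0.957, 0.29, 0.001]
wrist_force: [-0.5, 0.5, -0.5]
grip_width: 0.991
```

```bash
python3 - <<'E'
from h import *
z=np.load('pics/w1.npz');c=dict(z)
im=cv2.imread('pics/w1.png');h=cv2.cvtColor(im,cv2.COLOR_BGR2HSV)
def show(nm,P,zz):
    W=np.array([plane(c,p,zz)[:2] for p in P]);d=np.roll(W,-1,0)-W
    print(nm,W.mean(0).round(4),W.round(4).tolist(),np.linalg.norm(d,axis=1).round(4),np.degrees(np.arctan2(d[:,1],d[:,0])).round(1))
show('plate',[(235,162),(327,111),(447,352),(403,439)],.008)
m=cv2.inRange(h,(24,120,170),(34,255,255));k,l,st,ce=cv2.connectedComponentsWithStats(m);i=1+st[1:,4].argmax()
r=cv2.minAreaRect(cv2.findContours((l==i).astype(np.uint8),0,1)[0][0]);print(st[i]);show('grip',cv2.boxPoints(r),.122)
m=cv2.inRange(h,(5,170,150),(14,255,255));k,l,st,ce=cv2.connectedComponentsWithStats(m);i=1+st[1:,4].argmax();print(st[i])
r=cv2.minAreaRect(cv2.findContours((l==i).astype(np.uint8),0,1)[0][0]);show('needle',cv2.boxPoints(r),.010)
# disc: outer grey ellipse
m=cv2.inRange(h,(0,0,120),(180,60,255))[130:240,250:360]
pt=np.array([(264,184),(347,184),(306,142),(277,153),(335,157),(342,203),(267,200),(347,175)],np.float32)
e=cv2.fitEllipse(pt);print(e,plane(c,e[0],.010))
c=calibration('wrist'); save('wrist','pics/w2.png'); np.savez('pics/w2.npz',mtx=c['mtx'],view=c['view'])
E
```

```text
plate [ 0.5072 -0.1296] [[0.3842, -0.0383], [0.4544, 0.014], [0.6052, -0.1915], [0.5849, -0.3025]] [0.0875 0.255  0.1129 0.3319] [  36.7  -53.7 -100.4  127.2]
[ 269  199   58   42 1144]
grip [ 0.4451 -0.0474] [[0.4278, -0.0524], [0.4551, -0.0318], [0.4626, -0.0422], [0.4351, -0.0634]] [0.0342 0.0129 0.0347 0.0132] [  37.   -54.1 -142.5  123.7]
[324 220  20  30 177]
needle [ 0.4759 -0.0886] [[0.4654, -0.0788], [0.4692, -0.0757], [0.4865, -0.0984], [0.4826, -0.1017]] [0.005  0.0286 0.0051 0.0287] [  39.   -52.7 -140.3  127.1]
((305.308349609375, 183.61209106445312), (81.87879180908203, 83.79488372802734), 116.25579833984375) [ 0.44520997 -0.04708627  0.01      ]
```

View pics/w2.png

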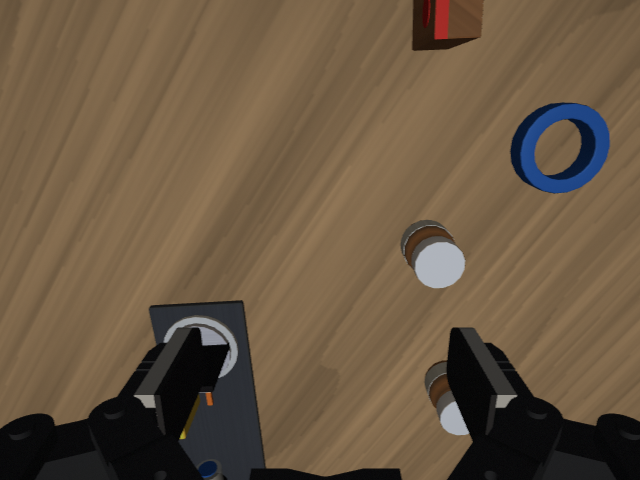

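Request:
{"op": "servo_tool", "data": {"grip": [85, 85, 85], "offset": [[0.1, 0.9, 0], [0.1, 0.9, 0], [0.1, 0.9, 0]], "dr": [[0, 0, 0], [0, 0, 0], [0, 0, 0]]}}

```text
t: 2.25
tcp_pos: [0.4723, 0.2341, 0.2424]
ee_rot: [-0.002, 0.958, 0.288, 0.0]
wrist_force: [-1.5, 0.5, 0.7]
grip_width: 0.994
```

```bash
python3 - <<'E'
from h import *
c=calibration('wrist'); save('wrist','pics/w3.png'); np.savez('pics/w3.npz',mtx=c['mtx'],view=c['view'])
for f in('w2','w3'):
    c=dict(np.load(f'pics/{f}.npz'));h=cv2.cvtColor(cv2.imread(f'pics/{f}.png'),cv2.COLOR_BGR2HSV)
    m=cv2.inRange(h,(0,0,155),(180,45,255));k,l,st,ce=cv2.connectedComponentsWithStats(m)
    for i in range(1,k):
        if st[i,4]>600: 
            ct=cv2.findContours((l==i).astype(np.uint8),0,1)[0][0];e=cv2.fitEllipse(cv2.convexHull(ct));print(f,st[i],ce[i],e,plane(c,ce[i],.06).round(4),plane(c,e[0],.06).round(4))
    print(c['mtx'][0])
E
```

```text
w2 [ 416  242   49   46 1761] [439.69165247 264.86655309] ((439.6445617675781, 264.7577209472656), (44.896724700927734, 49.84870910644531), 65.66145324707031) [0.5611 0.1578 0.06  ] [0.561  0.1579 0.06  ]
[432.11285261   0.         325.07518334]
w3 [ 341  324   45   40 1453] [363.06056435 343.2422574 ] ((363.0788879394531, 343.14697265625), (40.124271392822266, 46.01709747314453), 83.69934844970703) [0.5611 0.158  0.06  ] [0.5611 0.1581 0.06  ]
[432.11285261   0.         325.07518334]
```

View pics/w3.png

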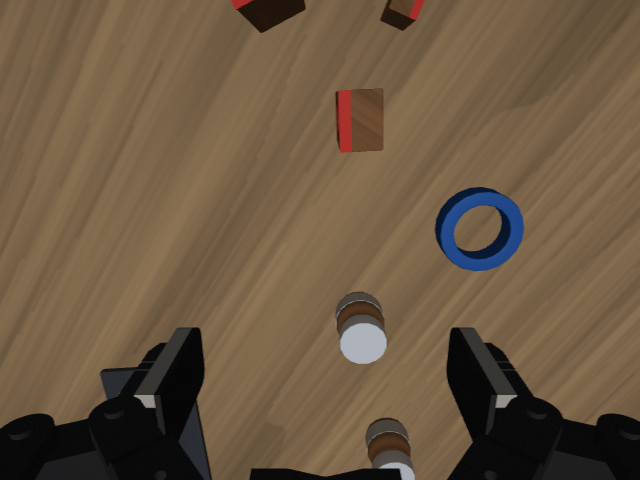

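```bash
python3 - <<'E'
from h import *
c=dict(np.load('pics/w3.npz'));im=cv2.imread('pics/w3.png');
cv2.imwrite('pics/c3.png',cv2.resize(im[75:165,320:400],None,fx=6,fy=6,interpolation=2))
def show(nm,P,zz):
    W=np.array([plane(c,p,zz)[:2] for p in P]);d=np.roll(W,-1,0)-W
    print(nm,W.mean(0).round(4),W.round(4).tolist(),np.linalg.norm(d,axis=1).round(4),np.degrees(np.arctan2(d[:,1],d[:,0])).round(1))
show('b',[(339,90),(383,89),(383,150.5),(342,152)],.075)
s=sensors.get_obs();print(s['tcp_pos'],s['ee_rot'],s['q'])
E
```

```text
b [0.4562 0.3037] [[0.4326, 0.3116], [0.4562, 0.3279], [0.4794, 0.2959], [0.4567, 0.2796]] [0.0287 0.0395 0.028  0.04  ] [  34.7  -54.1 -144.5  127. ]
[0.47238522 0.23291673 0.24218781] [-1.42268757e-03  9.57628996e-01  2.88001184e-01 -5.96187803e-06] [ 0.22589371  0.2061831  -0.86112216  1.68445537  0.15807476  1.32375191
 -0.07917019]
```

View pics/c3.png

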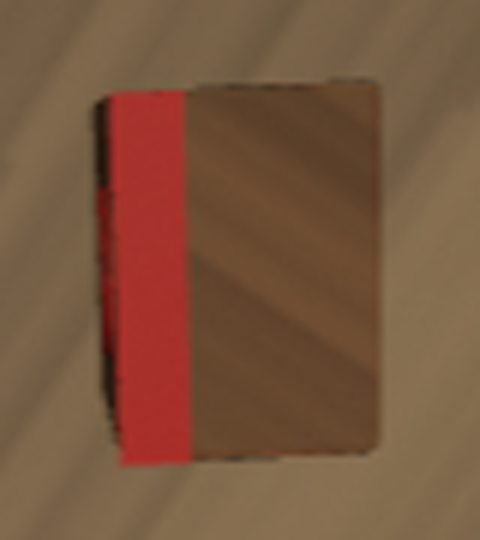

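Request:
{"op": "servo_tool", "data": {"grip": [85, 85, 85, 85, 85], "offset": [[-0.17, 0.73, -0.8], [-0.17, 0.73, -0.8], [-0.17, 0.73, -0.8], [-0.17, 0.73, -0.8], [-0.17, 0.73, -0.8]], "dr": [[0, 0, 0.0056], [0, 0, 0.0056], [0, 0, 0.0056], [0, 0, 0.0056], [0, 0, 0.0056]]}}

```text
t: 2.72
tcp_pos: [0.4556, 0.3008, 0.1612]
ee_rot: [0.0, 0.953, 0.303, -0.001]
wrist_force: [-0.3, -1.0, 0.0]
grip_width: 0.993
```

```bash
python3 - <<'E'
from h import *
c=calibration('wrist'); save('wrist','pics/w4.png')
s=sensors.get_obs();print(s['tcp_pos'],s['ee_rot'],2*np.degrees(np.arctan2(s['ee_rot'][2],s['ee_rot'][1])))
E
```

```text
[0.45677469 0.30019164 0.16226579] [ 1.85995483e-04  9.53349023e-01  3.01870020e-01 -3.10104026e-04] 35.139913489535196
```

View pics/w4.png

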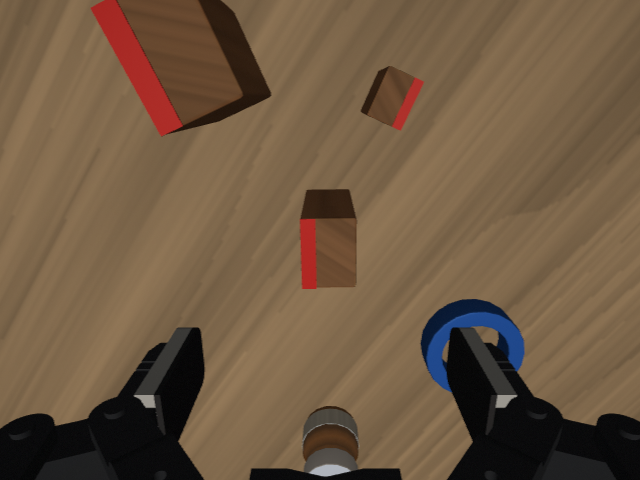

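Request:
{"op": "servo_tool", "data": {"grip": [85, 85, 85, 85], "offset": [[0, 0.033, -0.3], [0, 0.033, -0.65], [0, 0.033, -0.8], [0, 0.033, -0.8]], "dr": [[0, 0, 0], [0, 0, 0], [0, 0, 0], [0, 0, 0]]}}

```text
t: 3.1
tcp_pos: [0.4563, 0.3015, 0.08]
ee_rot: [0.001, 0.954, 0.301, -0.002]
wrist_force: [-0.2, -0.5, -0.7]
grip_width: 0.994
```

Request:
{"op": "servo_tool", "data": {"grip": [85, 85, 28, 28, 28, 28, 28, 28, 28, 28], "offset": [[0, 0, -0.32], [0, 0, -0.32], [0, 0, -0.32], [0, 0, -0.32], [0, 0, -0.32], [0, 0, -0.32], [0, 0, -0.32], [0, 0, -0.32], [0, 0, -0.32], [0, 0, -0.32]], "dr": [[0, 0, 0], [0, 0, 0], [0, 0, 0], [0, 0, 0], [0, 0, 0], [0, 0, 0], [0, 0, 0], [0, 0, 0], [0, 0, 0], [0, 0, 0]]}}

```text
t: 3.93
tcp_pos: [0.4572, 0.3045, 0.0516]
ee_rot: [0.0, 0.953, 0.302, 0.001]
wrist_force: [-0.6, -2.0, 8.4]
grip_width: 0.345
```

```bash
python3 - <<'E'
from h import *
s=sensors.get_obs();print(s['t'],s['tcp_pos'],s['wrist_force'],s['grip_width'],2*np.degrees(np.arctan2(s['ee_rot'][2],s['ee_rot'][1])))
E
```

```text
3.9333 [0.45715467 0.30450928 0.05160057] [-0.57589842 -1.99908428  8.44094328] 0.34512052700016754 35.148267860927
```

Request:
{"op": "servo_tool", "data": {"grip": [20, 20, 20, 20, 20, 20], "offset": [[0, 0, 0], [0, 0, 0], [0, 0, 0.2], [0, 0, 0.5], [0, 0, 0.8], [0, 0, 0.8]], "dr": [[0, 0, 0], [0, 0, 0], [0, 0, 0], [0, 0, 0], [0, 0, 0], [0, 0, 0]]}}

```text
t: 4.43
tcp_pos: [0.4584, 0.3065, 0.1361]
ee_rot: [-0.001, 0.953, 0.302, 0.004]
wrist_force: [1.2, 1.3, 0.2]
grip_width: 0.339
```

```bash
python3 - <<'E'
from h import *
save('wrist','pics/w5.png')
s=sensors.get_obs();print(s['t'],s['tcp_pos'],s['wrist_force'],s['grip_width'],2*np.degrees(np.arctan2(s['ee_rot'][2],s['ee_rot'][1])))
E
```

```text
4.4833 [0.45781941 0.30550595 0.13352551] [-1.61887454 -0.76815395 -2.28848397] 0.34181023289172124 35.161221321719474
```

View pics/w5.png

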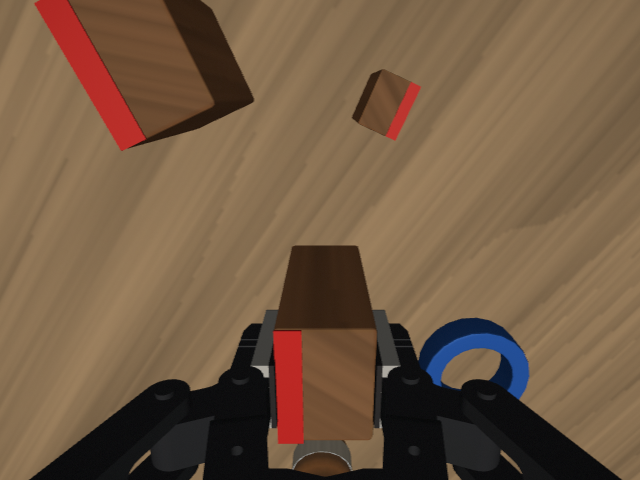

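Request:
{"op": "servo_tool", "data": {"grip": [20, 20, 20, 20, 20], "offset": [[0.1, -0.1, 0.3], [0.4, -0.4, 0.3], [0.6, -0.7, 0.3], [0.8, -1, 0.3], [0.8, -1, 0.3]], "dr": [[0, 0, 0], [0, 0, 0.01], [0, 0, 0.019], [0, 0, 0.019], [0, 0, 0.019]]}}

```text
t: 4.9
tcp_pos: [0.5406, 0.1958, 0.1588]
ee_rot: [0.002, 0.935, 0.354, -0.001]
wrist_force: [0.3, -1.0, -1.6]
grip_width: 0.343
```

Request:
{"op": "servo_tool", "data": {"grip": [20, 20, 20, 20, 20, 20, 20], "offset": [[0.3, -0.35, 0], [0.6, -0.7, 0], [0.77, -0.99, 0], [0.77, -0.99, 0], [0.77, -0.99, -0.1], [0.77, -0.99, -0.1], [0.77, -0.99, -0.1]], "dr": [[0, 0, 0], [0, 0, 0], [0, 0, 0], [0, 0, 0], [0, 0, 0], [0, 0, 0], [0, 0, 0]]}}

```text
t: 5.48
tcp_pos: [0.612, 0.1067, 0.1491]
ee_rot: [-0.001, 0.933, 0.359, -0.001]
wrist_force: [-0.1, -0.0, -1.4]
grip_width: 0.342
```

```bash
python3 - <<'E'
from h import *
save('wrist','pics/w6.png');save('scene','pics/s6.png');save('side','pics/d6.png')
s=sensors.get_obs();print(s['t'],s['tcp_pos'],s['wrist_force'],s['grip_width'],2*np.degrees(np.arctan2(s['ee_rot'][2],s['ee_rot'][1])))
a=cv2.imread('pics/s6.png')[80:400,220:540];b=cv2.imread('pics/d6.png')[120:440,150:470]
cv2.imwrite('pics/c6.png',np.hstack([cv2.resize(a,(400,400)),cv2.resize(b,(400,400))]))
E
```

```text
5.6333 [0.61290375 0.10660945 0.15048774] [ 0.06431207  0.23085615 -0.57193023] 0.34048792730806055 42.11319855251879
```

View pics/c6.png

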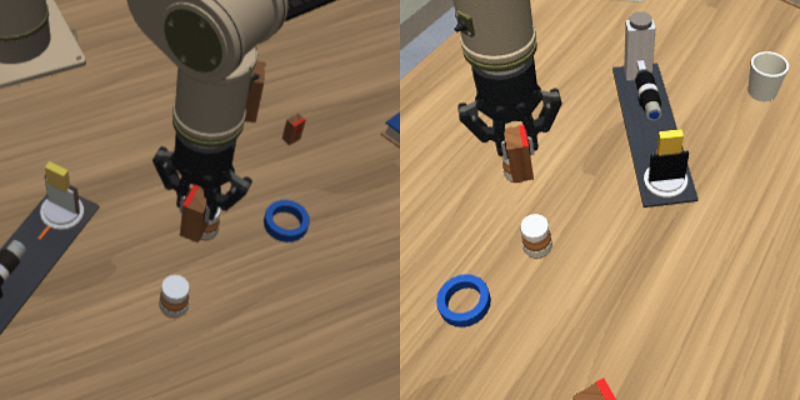

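View pics/w6.png

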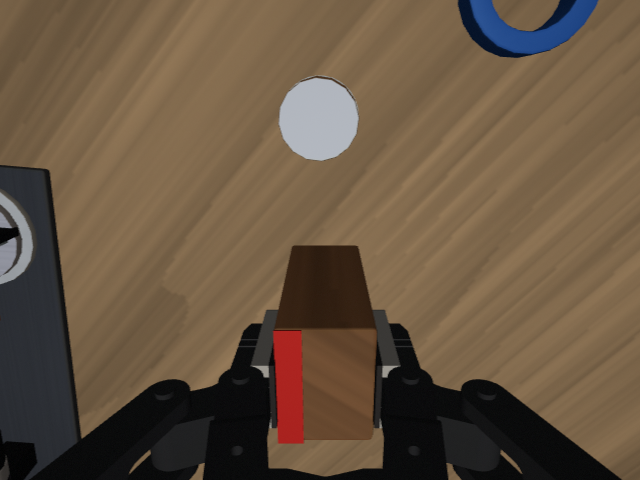

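Request:
{"op": "servo_tool", "data": {"grip": [20, 20, 20, 20, 20, 20, 20, 20, 20], "offset": [[0.02, 0, 0], [0.02, 0, -0.2], [0.02, 0, -0.4], [0.02, 0, -0.6], [0.02, 0, -0.75], [0.02, 0, -0.85], [0.02, 0, -0.92], [0.02, 0, -0.92], [0.02, 0, -0.92]], "dr": [[0, 0, 0], [0, 0, 0], [0, 0, 0], [0, 0, 0], [0, 0, 0], [0, 0, 0], [0, 0, 0], [0, 0, 0], [0, 0, 0]]}}

```text
t: 6.38
tcp_pos: [0.6158, 0.1055, 0.0588]
ee_rot: [-0.0, 0.934, 0.358, 0.0]
wrist_force: [0.3, 0.2, -0.2]
grip_width: 0.345
```

Request:
{"op": "servo_tool", "data": {"grip": [20, 20, 20, 20, 20, 20], "offset": [[0, 0, -0.03], [0, 0, -0.05], [0, 0, -0.06], [0, 0, -0.07], [0, 0, -0.07], [0, 0, -0.07]], "dr": [[0, 0, 0], [0, 0, 0], [0, 0, 0], [0, 0, 0], [0, 0, 0], [0, 0, 0]]}}

```text
t: 6.88
tcp_pos: [0.6157, 0.1053, 0.0517]
ee_rot: [0.0, 0.934, 0.358, 0.0]
wrist_force: [-0.5, -1.0, 3.0]
grip_width: 0.341
```

Request:
{"op": "servo_tool", "data": {"grip": [36, 42, 50, 70, 85, 85, 85, 85, 85, 85, 85], "offset": [[0, 0, 0], [0, 0, 0], [0, 0, 0], [0, 0, 0], [0, 0, 0], [0, 0, 0], [0, 0, 0.1], [0, 0, 0.3], [0, 0, 0.6], [0, 0, 0.9], [0, 0, 0.9]], "dr": [[0, 0, 0], [0, 0, 0], [0, 0, 0], [0, 0, 0], [0, 0, 0], [0, 0, 0], [0, 0, 0], [0, 0, 0], [0, 0, 0], [0, 0, 0], [0, 0, 0]]}}

```text
t: 7.8
tcp_pos: [0.6181, 0.1066, 0.1483]
ee_rot: [0.001, 0.934, 0.358, 0.004]
wrist_force: [1.7, 0.5, 0.5]
grip_width: 0.997
```

Request:
{"op": "servo_tool", "data": {"grip": [85, 85, 85, 85, 85], "offset": [[0, 0, 0.4], [0.3, -0.4, 0.8], [0.5, -0.8, 1], [0.5, -0.8, 1], [0.5, -0.8, 1]], "dr": [[0, 0, 0], [0, 0, 0], [0, 0, 0], [0, 0, 0], [0, 0, 0]]}}

```text
t: 8.22
tcp_pos: [0.6687, 0.0184, 0.2449]
ee_rot: [0.002, 0.935, 0.354, 0.002]
wrist_force: [0.5, -0.1, 0.7]
grip_width: 0.994
```

```bash
python3 - <<'E'
from h import *
c=calibration('wrist');np.savez('pics/w7.npz',mtx=c['mtx'],view=c['view']);save('wrist','pics/w7.png')
s=sensors.get_obs();print(s['t'],s['tcp_pos'],s['wrist_force'],s['grip_width'],2*np.degrees(np.arctan2(s['ee_rot'][2],s['ee_rot'][1])))
E
```

```text
8.2667 [0.6671018  0.02182803 0.24310785] [-0.70303573  0.39451033 -0.8215547 ] 0.9953771309645891 41.69303394692882
```

View pics/w7.png

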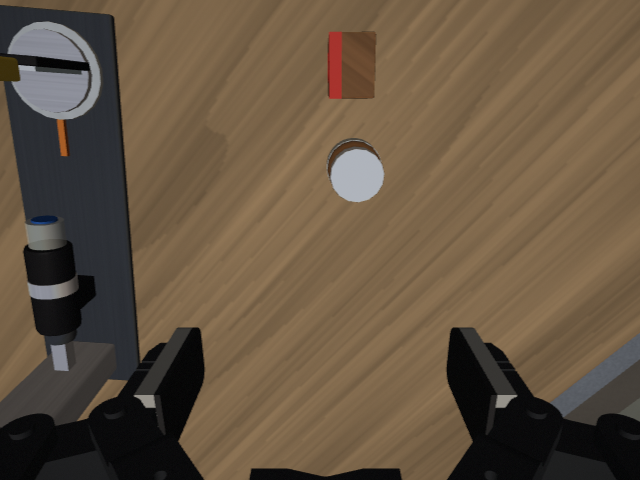

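```bash
cat > m.py <<'E'
from h import *
def meas(f,zblk=.075):
    c=dict(np.load(f'pics/{f}.npz'));h=cv2.cvtColor(cv2.imread(f'pics/{f}.png'),cv2.COLOR_BGR2HSV)
    m=cv2.inRange(h,(0,0,150),(180,45,255));k,l,st,ce=cv2.connectedComponentsWithStats(m)
    for i in range(1,k):
        if 600<st[i,4]<12000: print(f,st[i],'cap?',plane(c,ce[i],.06).round(4),'disc?',plane(c,ce[i],.01).round(4))
    m=cv2.inRange(h,(0,180,130),(4,255,255))|cv2.inRange(h,(176,180,130),(180,255,255));k,l,st,ce=cv2.connectedComponentsWithStats(m)
    for i in range(1,k):
        if st[i,4]>100:
            b=cv2.boxPoints(cv2.minAreaRect(cv2.findContours((l==i).astype(np.uint8),0,1)[0][0]))
            W=np.array([plane(c,p,zblk)[:2] for p in b]);d=np.roll(W,-1,0)-W
            print('stripe',st[i],W.mean(0).round(4),np.linalg.norm(d,axis=1).round(4),np.degrees(np.arctan2(d[:,1],d[:,0])).round(1))
    return c
E
python3 - <<'E'
from m import *
c=meas('w7')
im=cv2.imread('pics/w7.png');cv2.imwrite('pics/c7.png',np.hstack([cv2.resize(im[20:110,310:400],(540,540),interpolation=2)]))
P=[(329,31.5),(376,31.5),(374.5,98),(329,98)]
W=np.array([plane(c,p,.075)[:2] for p in P]);d=np.roll(W,-1,0)-W
print(W.mean(0).round(4),np.linalg.norm(d,axis=1).round(4),np.degrees(np.arctan2(d[:,1],d[:,0])).round(1))
E
```

```text
w7 [   9   22   91   97 3316] cap? [ 0.4711 -0.033   0.06  ] disc? [ 0.4487 -0.051   0.01  ]
w7 [ 331  149   53   53 2177] cap? [0.6695 0.054  0.06  ] disc? [0.6785 0.0497 0.01  ]
stripe [328  32  13  66 764] [0.6071 0.0976] [0.0076 0.0388 0.0079 0.0388] [  41.5  -47.8 -138.5  131.6]
[0.6159 0.1052] [0.0296 0.0397 0.03   0.0397] [  41.5  -47.7 -138.5  131.7]
```

View pics/c7.png

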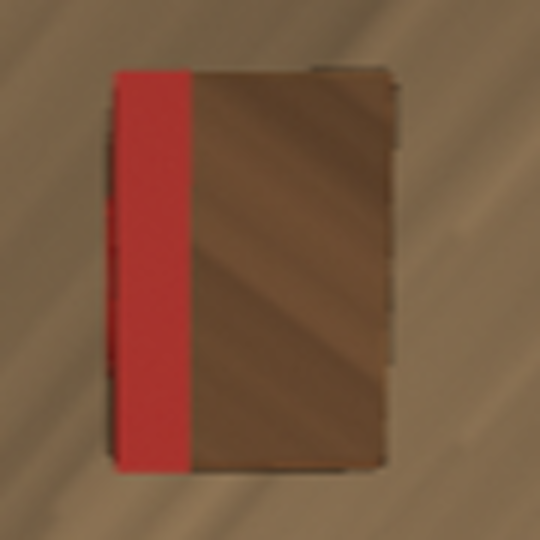

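Request:
{"op": "servo_tool", "data": {"grip": [85, 85, 85, 85, 85], "offset": [[-0.2, -0.05, 0], [-0.4, -0.1, 0], [-0.6, -0.15, 0], [-0.74, -0.2, 0], [-0.74, -0.2, 0]], "dr": [[0, 0, -0.018], [0, 0, -0.036], [0, 0, -0.054], [0, 0, -0.072], [0, 0, -0.088]]}}

```text
t: 8.68
tcp_pos: [0.5889, 0.0054, 0.2415]
ee_rot: [0.001, 0.996, 0.087, -0.0]
wrist_force: [0.4, 0.1, -0.8]
grip_width: 0.995
```

Request:
{"op": "servo_tool", "data": {"grip": [85, 85, 85, 85, 85], "offset": [[-0.2, -0.05, 0], [-0.4, -0.1, 0], [-0.6, -0.15, 0], [-0.74, -0.2, 0], [-0.74, -0.2, 0]], "dr": [[0, 0, -0.018], [0, 0, -0.036], [0, 0, -0.054], [0, 0, -0.072], [0, 0, -0.088]]}}

```text
t: 9.1
tcp_pos: [0.5149, -0.0146, 0.2413]
ee_rot: [0.001, 0.982, -0.188, -0.0]
wrist_force: [0.7, -0.9, 0.8]
grip_width: 0.995
```

```bash
python3 - <<'E'
from h import *
c=calibration('wrist');np.savez('pics/w8.npz',mtx=c['mtx'],view=c['view']);save('wrist','pics/w8.png')
s=sensors.get_obs();print(s['t'],s['tcp_pos'],s['wrist_force'],s['grip_width'],2*np.degrees(np.arctan2(s['ee_rot'][2],s['ee_rot'][1])))
from m import meas
meas('w8')
E
```

```text
9.15 [ 0.5159194  -0.01426652  0.2414363 ] [0.15522564 0.90540996 0.10339038] 1.0015225364519462 -22.054416198301336
w8 [ 476    1   60   66 3040] cap? [0.6697 0.054  0.06  ] disc? [0.6895 0.0525 0.01  ]
w8 [ 227  222   79   74 3203] cap? [ 0.4606 -0.0306  0.06  ] disc? [ 0.4469 -0.0456  0.01  ]
stripe [388   0  41  20 416] [0.6127 0.0923] [0.0078 0.0242 0.0079 0.0244] [  38.2  -47.2 -140.3  132.6]
```

View pics/w8.png

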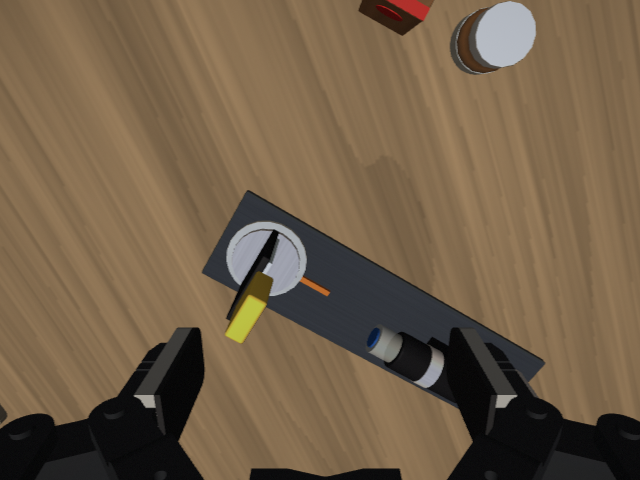

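```bash
python3 - <<'E'
from h import *
c=dict(np.load('pics/w8.npz'));h=cv2.cvtColor(cv2.imread('pics/w8.png'),cv2.COLOR_BGR2HSV)
def show(nm,P,zz):
    W=np.array([plane(c,p,zz)[:2] for p in P]);d=np.roll(W,-1,0)-W
    print(nm,W.mean(0).round(4),W.round(4).tolist(),np.linalg.norm(d,axis=1).round(4),np.degrees(np.arctan2(d[:,1],d[:,0])).round(1))
show('disc',[(266.5,258.5)],.010)
show('plate',[(203,271),(249,191),(544,360)],.008)
for nm,lo,hi,z in(('needle',(5,170,150),(14,255,255),.01),('grip',(24,120,170),(34,255,255),.122)):
    m=cv2.inRange(h,lo,hi);k,l,st,ce=cv2.connectedComponentsWithStats(m);i=1+st[1:,4].argmax()
    show(nm,cv2.boxPoints(cv2.minAreaRect(cv2.findContours((l==i).astype(np.uint8),0,1)[0][0])),z)
E
```

```text
disc [ 0.4453 -0.0476] [[0.4453, -0.0476]] [0.] [0.]
plate [ 0.499  -0.0903] [[0.3859, -0.038], [0.4563, 0.0139], [0.6547, -0.2468]] [0.0874 0.3276 0.3404] [ 36.4 -52.7 142.2]
needle [ 0.4752 -0.089 ] [[0.4648, -0.0791], [0.4683, -0.076], [0.4857, -0.0989], [0.4822, -0.1021]] [0.0047 0.0287 0.0047 0.0288] [  40.7  -52.8 -138.1  127.1]
grip [ 0.4456 -0.0472] [[0.4285, -0.0522], [0.4558, -0.0316], [0.4627, -0.0419], [0.4353, -0.0631]] [0.0342 0.0124 0.0346 0.0129] [  37.1  -56.5 -142.2  122.2]
```

Request:
{"op": "servo_tool", "data": {"grip": [70, 70, 70, 70, 70, 70, 70, 70], "offset": [[-0.2, -0.1, 0], [-0.4, -0.2, -0.2], [-0.6, -0.3, -0.4], [-0.7, -0.33, -0.6], [-0.7, -0.33, -0.7], [-0.7, -0.33, -0.7], [-0.7, -0.33, -0.7], [-0.7, -0.33, -0.7]], "dr": [[0, 0, -0.018], [0, 0, -0.036], [0, 0, -0.054], [0, 0, -0.072], [0, 0, -0.0863], [0, 0, -0.0863], [0, 0, -0.0863], [0, 0, -0.0863]]}}

```text
t: 9.82
tcp_pos: [0.4482, -0.047, 0.1721]
ee_rot: [-0.0, 0.898, -0.439, 0.0]
wrist_force: [0.2, -0.8, 0.5]
grip_width: 0.823
```

```bash
python3 - <<'E'
from h import *
save('wrist','pics/w9.png')
s=sensors.get_obs();print(s['t'],s['tcp_pos'],s['wrist_force'],s['grip_width'],2*np.degrees(np.arctan2(s['ee_rot'][2],s['ee_rot'][1])),s['q'])
E
```

```text
9.8667 [ 0.44830183 -0.04713014  0.17224192] [-0.74329714  0.56307867 -0.93038475] 0.8188867623917923 -52.176927139302016 [ 0.58411314  0.03550522 -0.58376895  1.96547448  0.02142293  1.14511602
 -0.91884409]
```

View pics/w9.png

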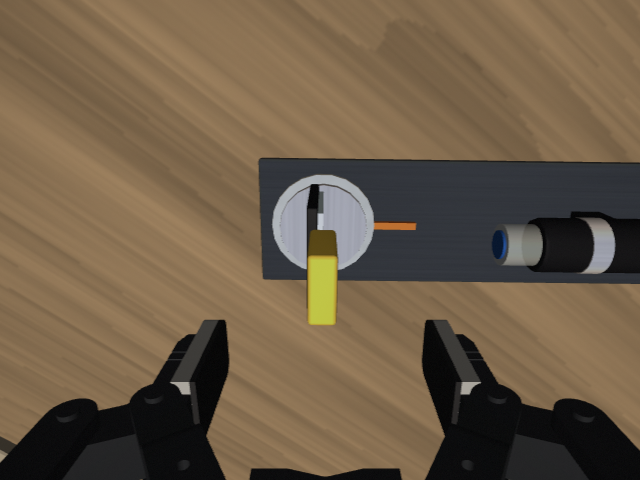

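Request:
{"op": "servo_tool", "data": {"grip": [70, 70, 70, 70, 70, 70], "offset": [[-0.03, 0, 0], [-0.03, 0, -0.2], [-0.03, 0, -0.4], [-0.03, 0, -0.6], [-0.03, 0, -0.7], [-0.03, 0, -0.7]], "dr": [[0, 0, -0.002], [0, 0, -0.002], [0, 0, -0.002], [0, 0, -0.002], [0, 0, -0.002], [0, 0, -0.002]]}}

```text
t: 10.37
tcp_pos: [0.4433, -0.0475, 0.0999]
ee_rot: [0.0, 0.895, -0.447, -0.001]
wrist_force: [0.1, -0.2, -0.5]
grip_width: 0.826
```

Request:
{"op": "servo_tool", "data": {"grip": [40, 25, 18, 14, 12, 10, 5, 5, 5, 5, 5], "offset": [[0, 0, 0], [0, 0, 0], [0, 0, 0], [0, 0, 0], [0, 0, 0], [0, 0, 0], [0, 0, 0], [0, 0, 0], [0, 0, 0], [0, 0, 0], [0, 0, 0]], "dr": [[0, 0, 0], [0, 0, 0], [0, 0, 0], [0, 0, 0], [0, 0, 0], [0, 0, 0], [0, 0, 0], [0, 0, 0], [0, 0, 0], [0, 0, 0], [0, 0, 0]]}}

```text
t: 11.28
tcp_pos: [0.4449, -0.0477, 0.1022]
ee_rot: [-0.0, 0.894, -0.447, 0.001]
wrist_force: [-1.7, 0.7, 5.9]
grip_width: 0.151
```

```bash
python3 - <<'E'
from h import *
save('wrist','pics/w10.png')
s=sensors.get_obs();print(s['t'],s['tcp_pos'],s['wrist_force'],s['torque'],s['grip_width'],2*np.degrees(np.arctan2(s['ee_rot'][2],s['ee_rot'][1])))
E
```

```text
11.3333 [ 0.44488423 -0.04770633  0.10219918] [-2.10312047 -0.53679068  6.01106897] [0.13642349 0.44065198 0.06204979] 0.1506699408868752 -53.142179870089954
```

View pics/w10.png

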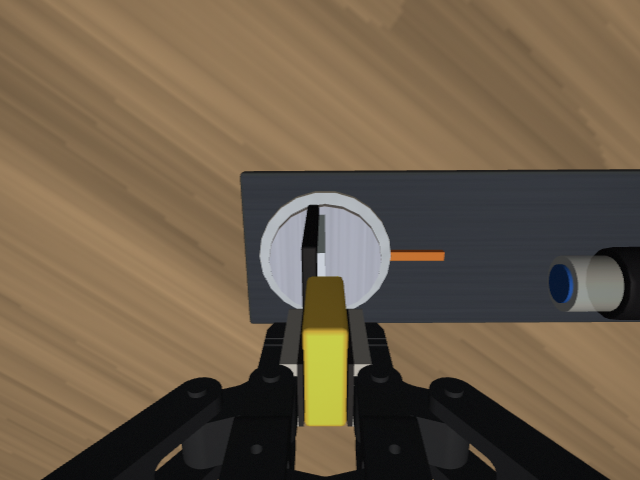

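Request:
{"op": "servo_tool", "data": {"grip": [5, 5, 5, 5, 5, 5, 5, 5, 5, 5, 5, 5], "offset": [[0, 0, 0], [0, 0, 0], [0, 0, 0], [0, 0, 0], [0, 0, 0], [0, 0, 0], [0, 0, 0], [0, 0, 0], [0, 0, 0], [0, 0, 0], [0, 0, 0], [0, 0, 0]], "dr": [[0, 0, 0.012], [0, 0, 0.025], [0, 0, 0.038], [0, 0, 0.051], [0, 0, 0.064], [0, 0, 0.077], [0, 0, 0.09], [0, 0, 0.103], [0, 0, 0.116], [0, 0, 0.125], [0, 0, 0.1315], [0, 0, 0.1315]]}}

```text
t: 12.33
tcp_pos: [0.4451, -0.0478, 0.1022]
ee_rot: [0.0, 0.999, -0.049, 0.001]
wrist_force: [-0.6, 0.6, 4.7]
grip_width: 0.155
```

Request:
{"op": "servo_tool", "data": {"grip": [5, 5, 5], "offset": [[0, 0, 0], [0, 0, 0], [0, 0, 0]], "dr": [[0, 0, 0], [0, 0, 0], [0, 0, 0]]}}

```text
t: 12.58
tcp_pos: [0.445, -0.0478, 0.1022]
ee_rot: [0.0, 0.999, -0.051, 0.001]
wrist_force: [-0.9, -0.0, 5.5]
grip_width: 0.149
```

```bash
python3 - <<'E'
from h import *
for n,f in(('wrist','w11'),('scene','s11'),('side','d11')):
    c=calibration(n);np.savez(f'pics/{f}.npz',mtx=c['mtx'],view=c['view']);save(n,f'pics/{f}.png')
s=sensors.get_obs();print(s['t'],s['tcp_pos'],s['wrist_force'],s['torque'],s['grip_width'],2*np.degrees(np.arctan2(s['ee_rot'][2],s['ee_rot'][1])))
E
```

```text
12.7333 [ 0.44506093 -0.0478293   0.10221433] [-1.5545501   0.61087332  5.15455498] [ 0.14851114  0.29052271 -0.09325356] 0.15449081015858568 -5.824856390881658
```

View pics/w11.png

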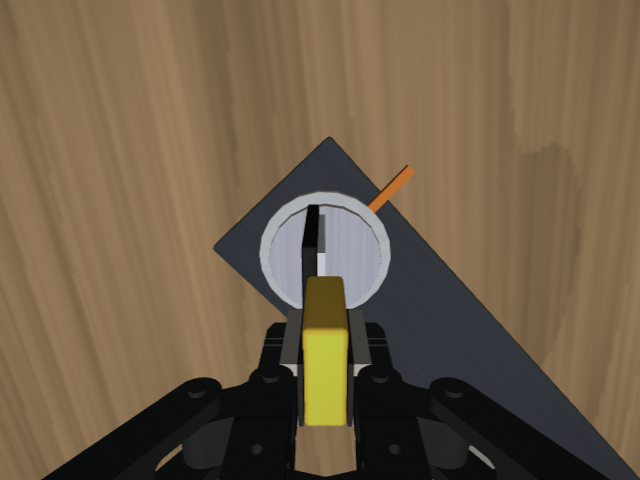

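View pics/d11.png

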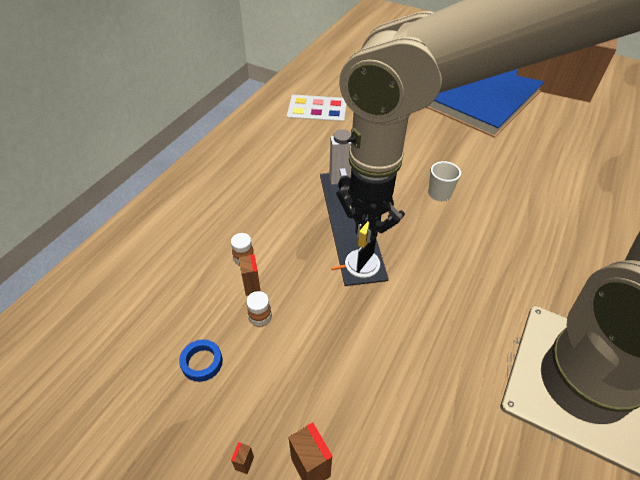

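View pics/s11.png

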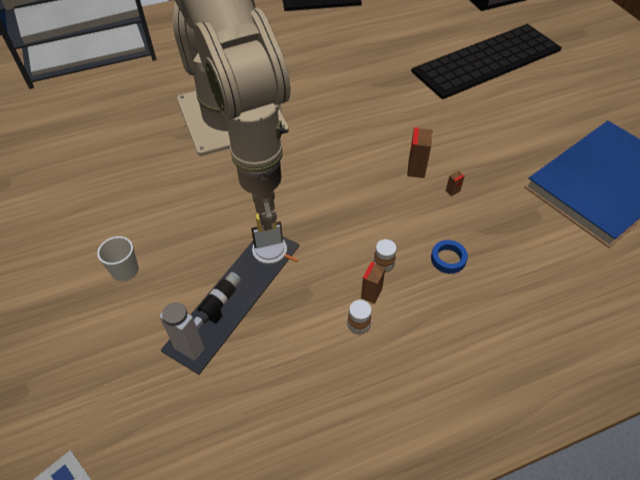

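```bash
python3 - <<'E'
from h import *
ax=np.array([.4453,-.0474]);dot=np.array([.6048,.0952])
for f in('w11','s11','d11'):
    c=dict(np.load(f'pics/{f}.npz'));h=cv2.cvtColor(cv2.imread(f'pics/{f}.png'),cv2.COLOR_BGR2HSV)
    m=cv2.inRange(h,(4,150,120),(14,255,255))
    if f=='w11': m[300:]=0
    if f=='s11': m[:240]=0;m[280:]=0;m[:,:270]=0;m[:,310:]=0
    if f=='d11': m[:255]=0;m[280:]=0;m[:,:325]=0;m[:,350:]=0
    k,l,st,ce=cv2.connectedComponentsWithStats(m);i=1+st[1:,4].argmax()
    ys,xs=np.where(l==i);W=np.array([plane(c,(x,y),.0095)[:2] for x,y in zip(xs,ys)])
    vx,vy,x0,y0=cv2.fitLine(W.astype(np.float32),2,0,.001,.001).ravel();mm=W.mean(0)-ax
    print(f,st[i],'line',np.degrees(np.arctan2(vy,vx)),'from axis',np.degrees(np.arctan2(mm[1],mm[0])),'maxlen',np.linalg.norm(W-ax,axis=1).max())
    d=proj(c,[[*ax,.0095],[*(ax+.065*(dot-ax)/np.linalg.norm(dot-ax)),.0095]]);print(' expected px',d.round(1).tolist())
d=dot-ax;print(np.degrees(np.arctan2(d[1],d[0])))
c=dict(np.load('pics/w11.npz'))
P=[(214,248),(330,137),(630,470)]
W=np.array([plane(c,p,.008)[:2] for p in P]);print(np.degrees(np.arctan2(*(W[1]-W[0])[::-1])),np.degrees(np.arctan2(*(W[2]-W[1])[::-1])),W,np.linalg.norm(W[1]-W[0]))
for f,o,w in(('s11',(340,230),70),('d11',(215,220),110)):
    im=cv2.imread(f'pics/{f}.png')[o[1]:o[1]+w+40,o[0]:o[0]+w];cv2.imwrite(f'pics/{f}c.png',cv2.resize(im,(380,int(380*(w+40)/w)),interpolation=2)[:590])
a=cv2.imread('pics/s11c.png');b=cv2.imread('pics/d11c.png');H=min(len(a),len(b));cv2.imwrite('pics/c11.png',np.hstack([a[:H],b[:H]]))
E
```

```text
w11 [368 166  47  47 525] line 41.04013 from axis 40.067311695497 maxlen 0.06457190828258542
 expected px [[324.7, 253.2], [409.4, 166.0]]
s11 [285 255  13   7  36] line 40.660275 from axis 39.982032063881476 maxlen 0.06461609062302875
 expected px [[269.7, 248.1], [297.5, 259.5]]
d11 [331 264  15   6  45] line 43.54012 from axis 38.32408532391757 maxlen 0.06560501244121163
 expected px [[362.4, 263.7], [331.7, 269.3]]
41.79811163109678
37.29616674741466 -52.99071146848172 [[ 0.38456636 -0.03862837]
 [ 0.45435106  0.01452595]
 [ 0.63417055 -0.2240221 ]] 0.08772277557006189
```

View pics/c11.png

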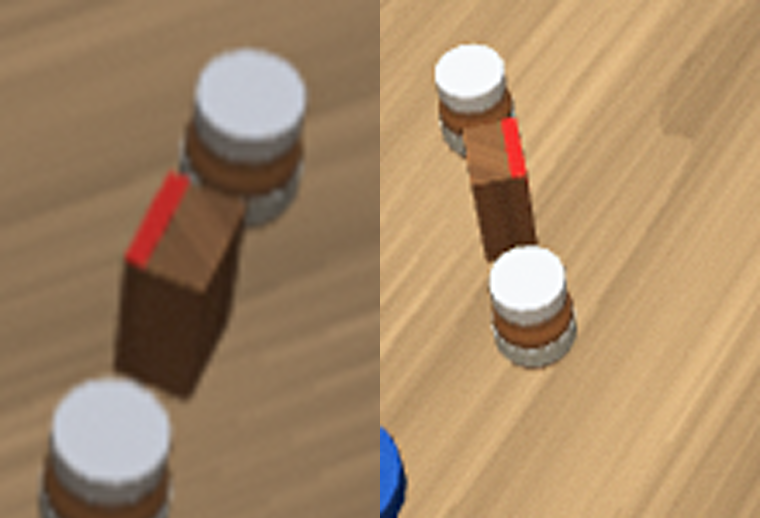

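```bash
python3 - <<'E'
from h import *
# w8 pose known, w1 pose; same method before turning. w10: same tool pose apart from yaw -> image-plane compare
for f in('w1','w8','w11'):
    c=dict(np.load(f'pics/{f}.npz'));h=cv2.cvtColor(cv2.imread(f'pics/{f}.png'),cv2.COLOR_BGR2HSV)
    m=cv2.inRange(h,(4,150,120),(14,255,255));m[300:]=0
    k,l,st,ce=cv2.connectedComponentsWithStats(m);i=1+st[1:,4].argmax();ys,xs=np.where(l==i)
    W=np.array([plane(c,(x,y),.0095)[:2] for x,y in zip(xs,ys)])
    for e in(cv2.DIST_L2,):
        vx,vy,x0,y0=cv2.fitLine(W.astype(np.float32),e,0,.001,.001).ravel()
    a=np.array([.4453,-.0474]);n=np.array([-vy,vx]);print(f,st[i],np.degrees(np.arctan2(vy,vx)),'perp dist of axis to line mm',1000*n@(a-[x0,y0]),W.mean(0))
# w10 with w11's calibration rotated by yaw about tcp: 
c=dict(np.load('pics/w11.npz'));V=c['view'];t=np.array([.44506,-.04783,.10221]);
a=np.radians(-53.142+5.825);R=np.array([[np.cos(a),-np.sin(a),0],[np.sin(a),np.cos(a),0],[0,0,1]])
V2=np.eye(4);V2[:3,:3]=V[:3,:3]@R.T;V2[:3,3]=V[:3,3]+V[:3,:3]@t-V2[:3,:3]@np.array([.44488,-.04771,.1022]);c['view']=V2
h=cv2.cvtColor(cv2.imread('pics/w10.png'),cv2.COLOR_BGR2HSV);m=cv2.inRange(h,(4,150,120),(14,255,255));m[300:]=0
k,l,st,ce=cv2.connectedComponentsWithStats(m);i=1+st[1:,4].argmax();ys,xs=np.where(l==i)
W=np.array([plane(c,(x,y),.0095)[:2] for x,y in zip(xs,ys)]);vx,vy,x0,y0=cv2.fitLine(W.astype(np.float32),2,0,.001,.001).ravel();print('w10',st[i],np.degrees(np.arctan2(vy,vx)),W.mean(0),1000*np.array([-vy,vx])@(np.array([.4453,-.0474])-[x0,y0]))
E
```

```text
w1 [323 220  21  30 190] -52.847294 perp dist of axis to line mm 0.7079933442496515 [ 0.47583417 -0.08886859]
w8 [300 277  30  19 160] -53.21372 perp dist of axis to line mm 1.049327711682547 [ 0.4751365  -0.08905546]
w11 [368 166  47  47 525] 41.04013 perp dist of axis to line mm 0.850465601346599 [ 0.4836344 -0.0151568]
w10 [391 252  54   9 479] -53.207733 [ 0.47474327 -0.08957319] 1.679641157038002
```

Request:
{"op": "servo_tool", "data": {"grip": [5, 5, 5, 5], "offset": [[0, 0, 0], [0, 0, 0], [0, 0, 0], [0, 0, 0]], "dr": [[0, 0, 0.0009], [0, 0, 0.0009], [0, 0, 0.0009], [0, 0, 0.0009]]}}

```text
t: 13.07
tcp_pos: [0.445, -0.0478, 0.1022]
ee_rot: [0.0, 0.999, -0.048, 0.001]
wrist_force: [-1.0, 0.3, 5.1]
grip_width: 0.155
```

```bash
python3 - <<'E'
from h import *
c=calibration('wrist');save('wrist','pics/w12.png')
h=cv2.cvtColor(cv2.imread('pics/w12.png'),cv2.COLOR_BGR2HSV);m=cv2.inRange(h,(4,150,120),(14,255,255));m[300:]=0
k,l,st,ce=cv2.connectedComponentsWithStats(m);i=1+st[1:,4].argmax();ys,xs=np.where(l==i)
for z in(.0095,.012):
    W=np.array([plane(c,(x,y),z)[:2] for x,y in zip(xs,ys)]);vx,vy,x0,y0=cv2.fitLine(W.astype(np.float32),2,0,.001,.001).ravel();print(z,np.degrees(np.arctan2(vy,vx)),W.mean(0))
s=sensors.get_obs();print(s['t'],s['tcp_pos'],s['wrist_force'],s['torque'],s['grip_width'],2*np.degrees(np.arctan2(s['ee_rot'][2],s['ee_rot'][1])))
for f,o,sc,bl,A,B in(('s11',(340,230),380/70,[(176,174),(245,197),(207,290),(126,262)],(250,95),(111,430)),('d11',(215,220),380/110,[(85,128),(136,119),(146,175),(90,183)],(147,279),(90,72))):
    c=dict(np.load(f'pics/{f}.npz'));q=lambda p,z:plane(c,((p[0]+.5)/sc+o[0]-.5,(p[1]+.5)/sc+o[1]-.5),z)[:2]
    b=np.mean([q(p,.075) for p in bl],0);a=q(A,.06);e=q(B,.06);print(f,'block',b.round(4),'A',a.round(4),'B',e.round(4),'mid err',(b-(a+e)/2).round(4),np.linalg.norm(a-e))
E
```

```text
0.0095 41.571396 [ 0.48313429 -0.01474654]
0.012 41.571526 [ 0.482799   -0.01418802]
13.1167 [ 0.44504766 -0.047787    0.10219836] [-0.84473009  0.57567462  5.14967018] [ 0.11672786  0.25992005 -0.12412203] 0.15112387876873204 -5.4976846821017915
s11 block [0.6177 0.1045] A [0.5643 0.155 ] B [0.6717 0.052 ] mid err [-0.0002  0.001 ] 0.14876086689785847
d11 block [0.616 0.105] A [0.5613 0.1582] B [0.6689 0.0548] mid err [ 0.0009 -0.0015] 0.14921491042195006
```

```bash
python3 -c "
from h import *
order.hand_in();s=sensors.get_obs();print(s['t'],s['grip_width'],s['wrist_force'])"
```

```text
the job is handed in; nothing more can be done
the job is handed in; nothing more can be done
```

I stood the middle-sized block upright between the two amber jars with its dot facing the mirror. I then turned the mirror about 47.5° by its yellow grip and handed the job in at about 13 s, still holding it. No verdict was reported.

**Block:**
- It stands within about 1–2 mm of the jars' midpoint in all views.
- Its facing angle measured about 41.5–42.3°, against about 41.8° towards the mirror.

**Mirror:**
- The needle reads 41.6°, against about 41.85° needed to reach the dot centre, which is about 1 mm off at the dot.
- The gripper's own turn angle implies about 42.3°, so the two checks disagree by about 0.7°, or 2–3 mm at the dot. I left the mirror between the two.
- The needle's direction as seen from the estimated mirror axis read 1–3° lower than its own line. I put this down to about 1 mm of error in the axis position and needle height, and did not use it.

**Jars, cup and tape:** I did not touch any of them. The jars measured the same before and after to about 1 mm. For the cup and tape I only looked at the pictures.

**Forces:** The highest reading was about 8 N at the wrist.

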